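# Snap the food box lid shut all round

## Robot

A 6-joint arm with a two-finger parallel gripper is mounted at the origin on a cart in front of the work surface, level with it; the furniture and walls round the work are solid. World frame = base frame: x ahead of the robot, y to its left, z up, the work surface at z = 0. Lengths are in mm, angles in rad, forces in N, time in s.
With the tool pointing down it reaches from about 275 to 750 mm from the base axis. Payload 10.2 kg.
Tool frame: the origin (TCP) lies at the very end of the fingers, on their centre line; the grasp point (between the pads) lies 19 mm behind it; z points along the fingers, y is the line along which they close (so a half turn about z gives the same grasp; the last joint's range is limited). The gripper opens to 85 mm and grips with 20 to 120 N. Pads are 22 mm wide; open, the fingers measure 114 mm over their backs; the gripper's body (76 mm by 85 mm) begins 54 mm behind the grasp point. The pads swing forward as they close: fully open they stand 13 mm farther back than shut.
Start: joints at [0.908, 0.313, 1.498, -0, 1.331, -0.223], TCP at [223.536, 475.04, 231.294] pointing down, gripper open.
Joint ranges: [-2.94, 2.94], [-0.97, 2.17], [0.19, 2.56], [-1.23, 4.37], [0.02, 3.11], [-2.88, 2.88]. Speed limits (rad/s): [2.39, 2.39, 3.01, 3.14, 3.14, 3.14].

## Interface

Orientations are given as a unit quaternion [w, x, y, z].
In Python, from rig import telemetry, optics, ctrl gives the robot as it stands.
- The arm moves only by the tool servo_tool, never from a script. Its argument "deltas" is a list of rows, each a list of 3 entries, a list of its own where there are three numbers: the shift along the tool's x, y, z in units of 20 cm (1.0 is 20 cm), then the turn, a rotation vector about the tool's x, y, z in units of 90 degrees (1.0 is 90 degrees), then the opening, from 0 (shut) to 1 (fully open). A call has 1 to 8 rows; each row shifts and turns the commanded pose from where the row before left it, along the tool's axes as they then stand; what a row does not reach is not made up. A row lasts 1/10 s, in which the tool goes at most 50 mm and 8.59 degrees, less where a joint would pass 70% of its speed; a pose out of reach is approached as far as the arm can. A call with a number of a shift or a turn outside -1 to 1 is refused whole. A call with a gripper value outside its range is refused whole. The fingers move at their own pace and stop on an object; "squeeze" is the grip in N (left out, the last holds). Time passes only in rows, so rows that do not move let the fingers close. It gives the time, the measured TCP pose, the force, the opening and the grip force at its end, in the units of the state.
- telemetry.sense(): the state, without advancing time (a new reading comes with each control period).
- optics.capture(name): name is "scene" or "top" or "wrist"; returns the picture (480x640x3 uint8, blue, green, red); there is no depth.
- optics.camera_model(name): a dict with "vfov" (degrees; the focal length in pixels is half the picture's height over the tangent of half this angle, whatever the lens; pixels are square), "cx", "cy" (the principal point, pixels), "R" (3x3) and "t" (3): a world point X has camera coordinates R X + t; the wrist camera has in their place "mount" (4x4, takes a point from camera to tool coordinates, whose origin is the TCP and whose axes are the flange's). Camera axes: x right, y down, z forward; pixel columns grow to the right and rows downward; lengths in mm; the calibration is good to about 2 mm. A picture is of the moment at which its call begins: read the wrist's pose just before it. camera_model takes no time and is no camera call.
- ctrl.finish_job(): hands the job in; it is judged then, once.
The state is a dict: "time_s": time; "joints": joint angles; "dq": joint speeds; "tau": joint torques, N m; "eef_pos": TCP position; "ee_rot": TCP orientation; "force": force on the tool from outside, world axes, zero at the start; "wrist_torque": the same for the moment, N m; "grip_width": opening from 0.0 (shut) to 1.0 (fully open); "grip_force": force on a finger pad.
Only numpy, scipy, OpenCV 4.12 (cv2) and the standard library are available. Lean on these libraries where they do the work, as an engineer would, in place of code of your own. Each camera call takes 0.05 s, during which the arm holds its last target. There are 200 camera calls.

## Task

The lid of the food box is on but not snapped shut; its four rim sections still stand up. Press them down with the fingertips, working round the lid, until all four sides have clicked shut and lie flat. Do not pick up or tip the box, leave it where it stands, and leave the things around it where they are.

Things in the scene. Friction and masses are not known exactly. Their poses are not given: they have to be found in the camera images.
- food_box: Low plastic food box, white tub with grey snap-fit lid, 120 mm (its x) by 160 mm (its y), 74 mm high when shut; about 1 kg, standing loose. Origin at the centre of its underside, z up. The middle of the lid is fixed and sunken (top at 71 mm), the four lid corners are fixed (top at 72 mm); between the corners each of the four sides has one rim section that hinges up.
- rim_front (a joint): Press angle in rad of the rim section on the long side that faces the robot at yaw 0 (box -x): a flat flap 98 mm long along box y, 30 mm wide, 5 mm thick, hinged on its inner edge (71.5 mm above the underside of the box). 0.4 to 0.43 = shut, its top level at 74 mm; 0 = raised, its outer edge about 12 mm higher. It starts raised.
- press_front (a point): Point on the upper face of that section (front), mid-length, 22 mm out from its hinge: the place to press. Here it resists with up to about 8 N, passes over at about 0.26 rad, clicks shut and stays; let go sooner and it springs up again. Moves with the section; when shut it lies at [-0.052, 0, 0.074] m in the frame of the food box.
- rim_back (a joint): Press angle in rad of the rim section on the far long side (box +x): a flat flap 98 mm long along box y, 30 mm wide, 5 mm thick, hinged on its inner edge (71.5 mm above the underside of the box). 0.4 to 0.43 = shut, its top level at 74 mm; 0 = raised, its outer edge about 12 mm higher. It starts raised.
- press_back (a point): Point on the upper face of that section (back), mid-length, 22 mm out from its hinge: the place to press. Here it resists with up to about 8 N, passes over at about 0.26 rad, clicks shut and stays; let go sooner and it springs up again. Moves with the section; when shut it lies at [0.052, 0, 0.074] m in the frame of the food box.
- rim_left (a joint): Press angle in rad of the rim section on the short side at box +y: a flat flap 58 mm long along box x, 30 mm wide, 5 mm thick, hinged on its inner edge (71.5 mm above the underside of the box). 0.4 to 0.43 = shut, its top level at 74 mm; 0 = raised, its outer edge about 12 mm higher. It starts raised.
- press_left (a point): Point on the upper face of that section (left), mid-length, 22 mm out from its hinge: the place to press. Here it resists with up to about 8 N, passes over at about 0.26 rad, clicks shut and stays; let go sooner and it springs up again. Moves with the section; when shut it lies at [0, 0.072, 0.074] m in the frame of the food box.
- rim_right (a joint): Press angle in rad of the rim section on the short side at box -y: a flat flap 58 mm long along box x, 30 mm wide, 5 mm thick, hinged on its inner edge (71.5 mm above the underside of the box). 0.4 to 0.43 = shut, its top level at 74 mm; 0 = raised, its outer edge about 12 mm higher. It starts raised.
- press_right (a point): Point on the upper face of that section (right), mid-length, 22 mm out from its hinge: the place to press. Here it resists with up to about 8 N, passes over at about 0.26 rad, clicks shut and stays; let go sooner and it springs up again. Moves with the section; when shut it lies at [0, -0.072, 0.074] m in the frame of the food box.
- salt_shaker: Salt shaker, 44 mm wide, 90 mm tall, loose beside the food box; origin at the centre of its underside. Leave alone.
- cup: Small cream cup with a handle, 62 x 89 mm, 52 mm tall, loose beside the food box; origin at the centre of its underside. Leave alone.
- spice_jar: Spice jar with screw cap, 45 mm wide, 106 mm tall, loose beside the food box; origin at the centre of its underside. Leave alone.
- spoon: Metal serving spoon lying behind the food box, 188 x 38 mm, 15 mm high, its length along its x; origin under its middle. Leave alone.
Mind the look-alikes: they are no part of the job. Several things have the shape of the food_box; the one meant has the colours described above.

How it is judged (in metres and radians):
At the end, for the whole second after the job is handed in: All four rim sections are shut (each pressed past 0.35 of 0.4 rad); the food box stands level (within 0.06 rad) and still, within 3 cm of where it began; the salt shaker, cup, spice jar and spoon are within 3 cm of where they began (value of joint each of rim_front, rim_back, rim_left, rim_right above 0.35 rad and angle between food_box's own z axis and vertical below 0.06 rad and distance of each of food_box, salt_shaker, cup, spice_jar, spoon from where it was at the start of the episode below 0.03 m and linear speed of food_box below 0.02 m/s); the robot touches nothing.
It fails at once if the food box is lifted or tipped up (height (world z) of food_box above 0.012 m or angle between food_box's own z axis and vertical above 0.2 rad).
It fails at once if the food box is pushed more than 3 cm from its place (distance of food_box from where it was at the start of the episode above 0.03 m).
It fails at once if the salt shaker, cup, spice jar or spoon is lifted or moved by more than 3 cm (distance of any of salt_shaker, cup, spice_jar, spoon from where it was at the start of the episode above 0.03 m).
It fails at once if the salt shaker, cup or spice jar is knocked over (angle between any of salt_shaker, cup, spice_jar's own z axis and vertical above 0.4 rad).
It also fails if it takes over 42 s, if anything falls off the work surface, if the arm or the gripper's body presses on something with over 40 N, if the wrist force passes 120 N, or if a joint passes its speed limit or range.

## Working session

There is one attempt and no reset: what is moved stays moved. The work goes in short steps, Python scripts to look and compute and a tool call to move; the robot and the scene stay as the last step left them, time stands still between calls to the robot, and variables do not carry over. Pictures are saved under pics/ and viewed, at most 10 in all, crops included, and the job is handed in when it is done.

Besides the shell and the picture viewer there is one more tool, called by a JSON object that holds its "name" and its "arguments". servo_tool: Moves the arm, as the interface text tells. Its arguments: {"type":"object","properties":{"deltas":{"type":"array"},"squeeze":{"type":"number"}},"required":["deltas"]}

```bash
mkdir -p pics; python3 - <<'E'
from rig import telemetry, optics, ctrl
import cv2
s=telemetry.sense();print(s)
for n in("top","scene"):
    cv2.imwrite(f"pics/{n}0.png",optics.capture(n)); print(n,optics.camera_model(n))
print(optics.camera_model("wrist"))
E
```

```text
{'time_s': 0.0, 'joints': array([ 9.07615912e-01,  3.13477618e-01,  1.49842160e+00, -1.29370802e-05,
        1.33101062e+00, -2.23390700e-01]), 'dq': array([-0.00068058, -0.00158197, -0.00064163, -0.00068263, -0.00082258,
       -0.00071617]), 'tau': array([ 1.13740073e-04, -4.12263429e+01, -2.59743333e+01, -8.46494595e-05,
        4.13582355e-03,  1.21676612e-05]), 'eef_pos': array([223.36774716, 474.83213291, 230.72677642]), 'ee_rot': array([-2.76801593e-04,  2.18125463e-01,  9.75920513e-01, -5.97632535e-04]), 'force': array([ 0.05473598, -0.57883977, -1.48667443]), 'wrist_torque': array([ 0.01019352, -0.01617548,  0.03556001]), 'grip_force': 0.0, 'grip_width': 1.002620895467825}
top {'vfov': 55.677073599985185, 'cx': 319.71714089686463, 'cy': 234.17737374470633, 'R': array([[ 0.01983385, -0.99969238, -0.01489156],
       [-0.9932743 , -0.01800274, -0.11437685],
       [ 0.11407358,  0.01705994, -0.99332582]]), 't': array([-160.05548422,  496.37582183,  889.81599241])}
scene {'vfov': 42.65307972424001, 'cx': 319.9227331351136, 'cy': 234.88987567274253, 'R': array([[ 0.60460638, -0.79633346, -0.01743979],
       [-0.35814805, -0.25223243, -0.8989487 ],
       [ 0.71146405,  0.54975615, -0.43770661]]), 't': array([-430.95937095,  224.69742286,  986.65486862])}
{'vfov': 71.54568853725031, 'cx': 320.2992070276074, 'cy': 241.98447118004052, 'mount': array([[ 7.71784083e-04, -9.56398878e-01, -2.92062648e-01,
         7.45357451e+01],
       [ 9.99999586e-01,  8.79202075e-04, -2.36538687e-04,
        -4.12712291e-01],
       [ 4.83007421e-04, -2.92062344e-01,  9.56399160e-01,
        -1.42379241e+02],
       [ 0.00000000e+00,  0.00000000e+00,  0.00000000e+00,
         1.00000000e+00]])}
```

View pics/top0.png

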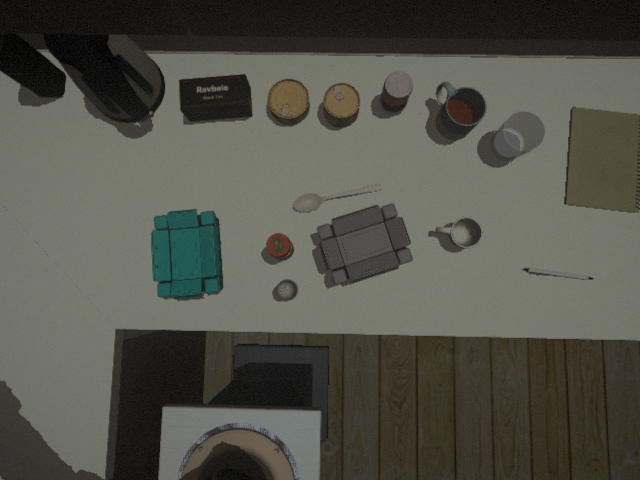

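View pics/scene0.png

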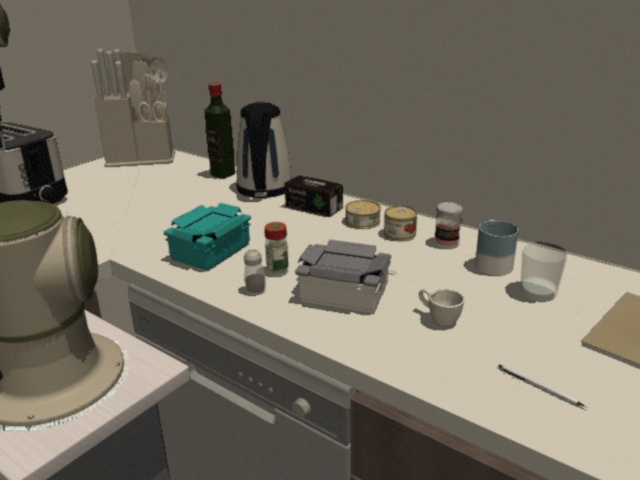

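Two box-shaped candidates: a teal one at top (187,253) and a white tub with grey lid at top (362,245). The grey-lidded one fits the description. I'll confirm it in an enlarged crop.

```bash
python3 - <<'E'
import cv2,numpy as np
im=cv2.imread("pics/top0.png")[190:300,260:420]
a=cv2.resize(im,None,fx=5,fy=5,interpolation=cv2.INTER_CUBIC)
a=np.clip(a.astype(float)*1.6,0,255).astype(np.uint8)
cv2.imwrite("pics/crop.png",a)
E
```

```text
(no output)
```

View pics/crop.png

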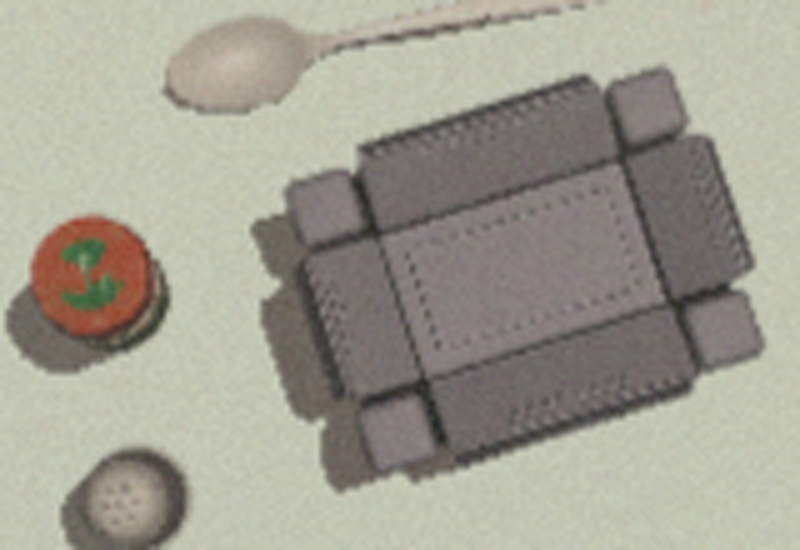

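The crop confirms it: grey lid with four fixed light corner squares at crop (327,208), (648,106), (725,330), (398,430), and the flaps between them. The spice jar is at crop (92,275), the salt shaker at (135,500) and the spoon at the top.

```bash
cat >h.py <<'E'
import numpy as np
from scipy.spatial.transform import Rotation as Ro
from rig import telemetry, optics, ctrl
def ray(n,p,z):
    c=optics.camera_model(n); f=240/np.tan(np.radians(c["vfov"]/2))
    d=c["R"].T@np.array([(p[0]-c["cx"])/f,(p[1]-c["cy"])/f,1]); o=-c["R"].T@c["t"]
    return o+d*(z-o[2])/d[2]
def rot(s): q=s["ee_rot"]; return Ro.from_quat([q[1],q[2],q[3],q[0]])
E
python3 - <<'E'
from h import *
P=np.array([ray("top",(np.array(p)+.5)/5-.5+[260,190],72) for p in[(327,208),(648,106),(725,330),(398,430)]])
print(P.round(1)); c=P.mean(0)
print("sides",[np.linalg.norm(P[i]-P[(i+1)%4]).round(1) for i in range(4)])
y=(P[0]-P[1])+(P[3]-P[2]); y/=np.linalg.norm(y); x=np.array([y[1],-y[0],0])
print("c",c,"yaw",np.arctan2(x[1],x[0]))
s=telemetry.sense(); R=rot(s)
print("tool axes\n",R.as_matrix().round(3))
for n,v in dict(front=-52*x,right=-72*y,back=52*x,left=72*y).items():
    t=c+v; print(n,t[:2].round(1),np.hypot(*t[:2]).round(), "tool delta mm from now, to z110",R.inv().apply([t[0],t[1],110]-s["eef_pos"]).round(1))
for n,p,z in(("jar",(278.5,245),106),("salt",(286.5,289),90),("cup",(466,234),52)): print(n,ray("top",p,z).round(0))
E
```

```text
[[ 500.1 -161.4   72. ]
 [ 541.9 -284.3   72. ]
 [ 456.1 -313.7   72. ]
 [ 415.7 -189.9   72. ]]
sides [np.float64(129.8), np.float64(90.8), np.float64(130.2), np.float64(89.1)]
c [ 478.46994383 -237.33485411   72.        ] yaw 0.32140171743858537
tool axes
 [[-0.905  0.426 -0.001]
 [ 0.426  0.905 -0.001]
 [ 0.    -0.001 -1.   ]]
front [ 429.1 -253.8] 499.0 tool delta mm from now, to z110 [-496.4 -571.6  121.3]
right [ 501.2 -305.6] 587.0 tool delta mm from now, to z110 [-583.7 -587.8  121.3]
back [ 527.8 -220.9] 572.0 tool delta mm from now, to z110 [-571.7 -499.8  121.2]
left [ 455.7 -169. ] 486.0 tool delta mm from now, to z110 [-484.4 -483.6  121.2]
jar [469. -76. 106.]
salt [389. -92.  90.]
cup [ 502. -437.   52.]
```

{"name": "servo_tool", "arguments": {"deltas": [[[-0.08,-0.09,0],[0,0,0],0],[[-0.15,-0.17,0],[0,0,0],0],[[-0.15,-0.17,0],[0,0,0],0],[[-0.15,-0.17,0],[0,0,0],0],[[-0.15,-0.17,0],[0,0,0],0],[[-0.15,-0.17,0],[0,0,0],0],[[-0.15,-0.17,0],[0,0,0],0],[[-0.15,-0.17,0],[0,0,0],0]], "squeeze": 20}}

```text
time_s: 0.9
eef_pos: [318.9, 145.5, 231.3]
ee_rot: [0.0, 0.218, 0.976, 0.0]
force: [1.0, 0.7, -0.2]
grip_width: 0.002
grip_force: 0.0
```

{"name": "servo_tool", "arguments": {"deltas": [[[-0.15,-0.17,0],[0,0,0],0],[[-0.15,-0.17,0],[0,0,0],0],[[-0.15,-0.17,0],[0,0,0],0],[[-0.15,-0.17,0],[0,0,0],0],[[-0.15,-0.17,0],[0,0,0],0],[[-0.15,-0.17,0],[0,0,0],0],[[-0.15,-0.17,0],[0,0,0],0],[[-0.1,-0.12,0],[0,0,0],0]]}}

```text
time_s: 1.7
eef_pos: [415.7, -190.4, 230.9]
ee_rot: [-0.0, 0.219, 0.976, 0.0]
force: [1.1, 0.0, 0.3]
grip_width: 0.002
grip_force: 0.0
```

```bash
python3 - <<'E'
from h import *
s=telemetry.sense();print(s["time_s"],s["eef_pos"],s["ee_rot"],s["force"],s["grip_width"],s["joints"].round(2))
print(rot(s).inv().apply([429.1,-253.8,110]-s["eef_pos"])/200)
E
```

```text
1.7 [ 415.73460815 -190.41116127  230.86910351] [-2.44574950e-04  2.18930306e-01  9.75740468e-01  2.06508805e-05] [1.12248347 0.0172649  0.25303741] 0.0017075562339948012 [-0.69  0.16  1.69 -0.    1.29 -1.82]
[-0.19612546 -0.25797022  0.60426744]
```

{"name": "servo_tool", "arguments": {"deltas": [[[0,0,0.1],[0,0,0.086],0],[[0,0,0.1],[0,0,0.086],0],[[0,0,0.1],[0,0,0.086],0],[[0,0,0.1],[0,0,0.086],0],[[0,0,0.1],[0,0,0.086],0],[[0,0,0.08],[0,0,0.086],0],[[0,0,0],[0,0,0],0],[[0,0,0],[0,0,0],0]]}}

```text
time_s: 2.5
eef_pos: [415.7, -187.9, 115.6]
ee_rot: [-0.0, 0.584, 0.812, -0.0]
force: [-0.5, 0.7, -0.9]
grip_width: 0.0
grip_force: 0.0
```

```bash
python3 - <<'E'
from h import *
s=telemetry.sense();print(s["time_s"],s["eef_pos"],s["force"],s["joints"].round(2));print(rot(s).as_matrix().round(3))
print(rot(s).inv().apply([429.1,-253.8,95]-s["eef_pos"])/200)
E
```

```text
2.5 [ 415.68189251 -187.87387849  115.62289746] [-0.48230947  0.66152696 -0.91326835] [-0.68  0.3   1.85 -0.    0.99 -1.01]
[[-0.318  0.948 -0.   ]
 [ 0.948  0.318  0.   ]
 [ 0.    -0.    -1.   ]]
[-0.33384405 -0.04135981  0.1030902 ]
```

{"name": "servo_tool", "arguments": {"deltas": [[[-0.17,-0.02,0],[0,0,0],0],[[-0.164,-0.021,0.05],[0,0,0],0],[[0,0,0.053],[0,0,0],0],[[0,0,0.03],[0,0,0],0],[[0,0,0.03],[0,0,0],0],[[0,0,0.02],[0,0,0],0],[[0,0,0.02],[0,0,0],0],[[0,0,0],[0,0,0],0]]}}

```text
time_s: 3.3
eef_pos: [428.8, -253.1, 74.6]
ee_rot: [-0.0, 0.585, 0.811, 0.0]
force: [-1.2, -0.0, -0.3]
grip_width: 0.003
grip_force: 0.0
```

{"name": "servo_tool", "arguments": {"deltas": [[[0,0,0.005],[0,0,0],0],[[0,0,0],[0,0,0],0]]}}

```text
time_s: 3.5
eef_pos: [429.0, -253.6, 73.8]
ee_rot: [0.0, 0.585, 0.811, 0.0]
force: [0.5, 0.1, 0.3]
grip_width: -0.001
grip_force: 0.0
```

```bash
python3 - <<'E'
from h import *
import cv2
s=telemetry.sense();print(s["time_s"],s["eef_pos"],s["force"])
im=optics.capture("scene")[200:340,250:450]
cv2.imwrite("pics/s1.png",cv2.resize(im,None,fx=4,fy=4,interpolation=2))
E
```

```text
3.5 [ 428.95137379 -253.56140545   73.7788561 ] [0.52849008 0.13656122 0.3256905 ]
```

View pics/s1.png

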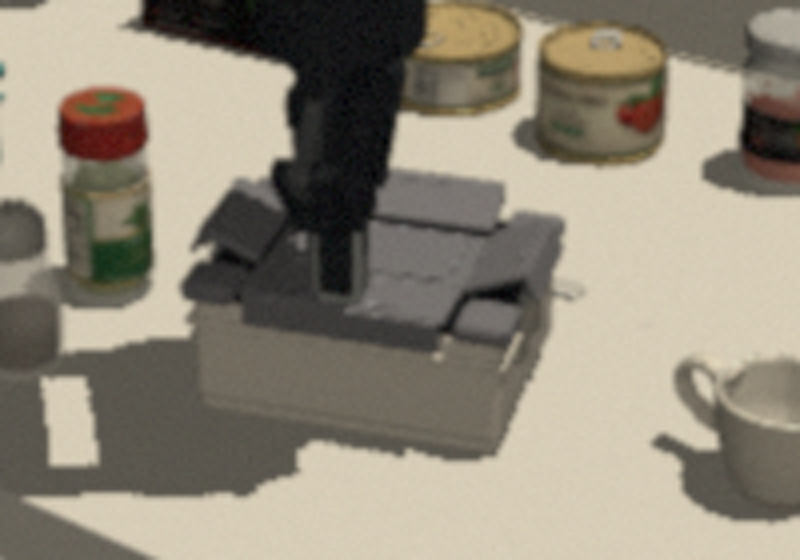

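The front flap lies flat at (340,310) and the force is about 0, so it has clicked shut. The other three still stand up and the box has not moved. Next is the right flap.

{"name": "servo_tool", "arguments": {"deltas": [[[0,0,-0.16],[0,0,0],0],[[-0.18,0.13,0],[0,0,0],0],[[-0.18,0.13,0],[0,0,0],0],[[0,0,0.05],[0,0,0],0],[[0,0,0.03],[0,0,0],0],[[0,0,0.03],[0,0,0],0],[[0,0,0.03],[0,0,0],0],[[0,0,0.02],[0,0,0],0]]}}

```text
time_s: 4.35
eef_pos: [500.5, -305.7, 74.0]
ee_rot: [0.0, 0.585, 0.811, -0.0]
force: [-0.3, 0.3, -0.2]
grip_width: 0.003
grip_force: 0.0
```

{"name": "servo_tool", "arguments": {"deltas": [[[0,0,0],[0,0,0],0],[[0,0,0],[0,0,0],0]]}}

```text
time_s: 4.55
eef_pos: [500.5, -305.3, 73.6]
ee_rot: [-0.001, 0.585, 0.811, 0.0]
force: [-0.7, -0.4, 0.6]
grip_width: 0.003
grip_force: 0.3
```

Next is the back flap: tool x +72, y +52.

{"name": "servo_tool", "arguments": {"deltas": [[[0,0,-0.16],[0,0,0],0],[[0.18,0.13,0],[0,0,0],0],[[0.18,0.13,0],[0,0,0],0],[[0,0,0.05],[0,0,0],0],[[0,0,0.03],[0,0,0],0],[[0,0,0.03],[0,0,0],0],[[0,0,0.03],[0,0,0],0],[[0,0,0.02],[0,0,0],0]]}}

```text
time_s: 5.35
eef_pos: [527.4, -222.1, 73.4]
ee_rot: [0.0, 0.586, 0.81, 0.0]
force: [-0.6, -0.5, 9.9]
grip_width: -0.001
grip_force: 6.4
```

{"name": "servo_tool", "arguments": {"deltas": [[[0,0,0],[0,0,0],0],[[0,0,0],[0,0,0],0]]}}

```text
time_s: 5.55
eef_pos: [527.3, -221.9, 73.5]
ee_rot: [0.0, 0.586, 0.811, -0.0]
force: [-0.2, -1.0, 1.2]
grip_width: -0.006
grip_force: 0.5
```

{"name": "servo_tool", "arguments": {"deltas": [[[0,0,-0.16],[0,0,0],0],[[0.18,-0.13,0],[0,0,0],0],[[0.18,-0.13,0],[0,0,0],0],[[0,0,0.05],[0,0,0],0],[[0,0,0.03],[0,0,0],0],[[0,0,0.03],[0,0,0],0],[[0,0,0.03],[0,0,0],0],[[0,0,0.02],[0,0,0],0]]}}

```text
time_s: 6.35
eef_pos: [456.0, -169.6, 73.1]
ee_rot: [-0.0, 0.585, 0.811, 0.0]
force: [-3.2, 3.7, 27.8]
grip_width: -0.002
grip_force: 15.0
```

{"name": "servo_tool", "arguments": {"deltas": [[[0,0,0],[0,0,0],0],[[0,0,0],[0,0,0],0]]}}

```text
time_s: 6.55
eef_pos: [456.1, -169.5, 73.5]
ee_rot: [0.0, 0.585, 0.811, 0.0]
force: [0.4, 0.8, 3.0]
grip_width: 0.001
grip_force: 1.1
```

{"name": "servo_tool", "arguments": {"deltas": [[[0,0,-0.2],[0,0,0],0],[[0,0,-0.2],[0,0,0],0],[[0,0,-0.2],[0,0,0],0],[[0.1,-0.2,-0.1],[0,0,0],0],[[0.1,-0.2,0],[0,0,0],0],[[0.1,-0.2,0],[0,0,0],0],[[0.1,-0.2,0],[0,0,0],0],[[0,0,0],[0,0,0],0]]}}

```text
time_s: 7.35
eef_pos: [275.7, -142.9, 213.7]
ee_rot: [0.0, 0.586, 0.81, -0.0]
force: [1.0, 0.6, 0.4]
grip_width: 0.001
grip_force: 0.0
```

```bash
python3 - <<'E'
from h import *
import cv2
s=telemetry.sense();print(s["time_s"],s["eef_pos"],s["force"])
a=optics.capture("scene")[200:340,250:450]; b=optics.capture("top")[180:300,250:490]
cv2.imwrite("pics/s2.png",cv2.resize(a,None,fx=4,fy=4,interpolation=2))
cv2.imwrite("pics/t2.png",np.clip(cv2.resize(b,None,fx=3.3,fy=3.3,interpolation=2)*1.5,0,255).astype(np.uint8))
E
```

```text
7.35 [ 275.74969756 -142.91013853  213.657065  ] [0.96112998 0.61928054 0.38311215]
```

View pics/s2.png

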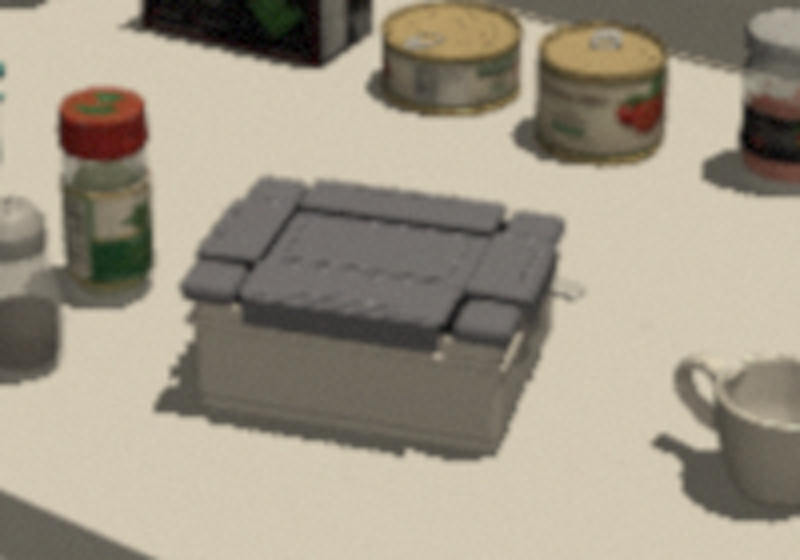

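View pics/t2.png

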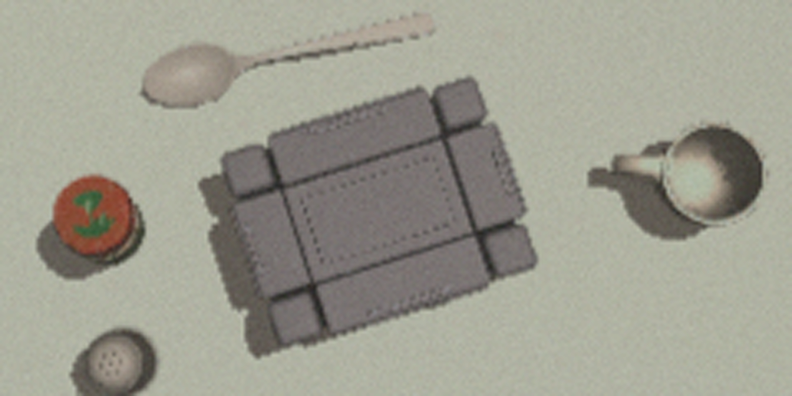

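In both views all four flaps lie flat and level with the corner pieces: front (350,300), back (400,205), left (250,225) and right (515,260) in the scene crop. The box and the things around it are where they were, and the arm is clear.

```bash
python3 -c "
from rig import ctrl
print(ctrl.finish_job())"
```

```text
the job is handed in; nothing more can be done
None
```

All four rim sections of the grey-lidded food box are pressed down and look flat in both camera views, with the box and its neighbours in place; I handed the job in at about 7.5 s, and no verdict was returned.

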